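# Fish the setting pin out of the parts bin and throw a recessed rocker with it

## Task

Take the headed steel pin out of the parts bin and use its nose to press the far end of the recessed rocker in the switch module that has the upright fin, gently, until that rocker has tipped fully over; touch the switch bank only with the pin and leave the other three rockers as they are. Then put the pin back in the front bay of the bin, nose down on the bay's floor and leaning over the front rim as it was, and leave the rest of the bin's contents and the wash bottle undisturbed.

Things in the scene. Friction and masses are not known exactly. Their poses are not given: they have to be found in the camera images.
- bin: grey plastic parts bin, fixed, 152 (x) x 210 (y) x 95 mm high; walls 4, floor 5 mm. Origin: centre of underside; x runs from front (robot side) to rear. Front bay: inner x -72 to -7 mm (divider), y -101 to 101; holds three rods about 60 mm apart, each with its foot where floor meets divider, leaning over the front rim towards -x, 60 to 75 mm of it beyond the rim. Rear bay: a club head and a tape roll, lower than the rim
- setting_pin: the pin to use: round steel, 190 mm long, 12 mm thick, with a round nose (radius 6 mm) at its lower end and a flat disc head (26 mm diameter, 6 mm thick) at the top; 0.1 to 0.2 kg. Origin: on its axis, 90 mm from the nose end; z axis from nose to head. At the start it leans about 0.56 rad from vertical, head towards the bin's front
- pin_nose (a point): the end of the pin's round nose, on its axis
- pin_top (a point): the centre of the pin's disc head's top face, 190 mm from the nose end
- tube_offcut: a rod to leave in the bin: plain steel tube, 20 mm thick, 186 mm long, no head; origin on its axis about 89 mm from its lower end, z axis along it upwards
- flat_bar: a rod to leave in the bin: aluminium flat bar 26 x 8 mm, 186 mm long, no head; origin on its axis about 86 mm from its lower end, z axis along it upwards
- hybrid_03: black golf club head, 65 x 105 x 75 mm, in the bin's rear bay; origin under its centre; to be left there
- tape_roll: brown roll of tape, 72 mm across, 18 mm high, lying in the bin's rear bay; origin under its centre; to be left there
- rail: switch bank: a fixed aluminium mounting rail, 70 (x) x 150 (y) x 8 mm, carrying four black switch modules side by side along y, 32 mm apart. Origin: centre of its underside; x points away from the robot's side
- module_b: switch module to work, the only one with an upright grey fin (4 mm thick, 31 mm above its top, at its far +x edge); its place in the row varies. 62 (x) x 30 (y) x 46 mm; its top is 54 mm above the table. Origin: centre of underside; axes as the rail's. In its top, a window 46 (x) x 24 (y) mm holds the rocker, a plate 42 x 20 x 8 mm hinged along y at the window's middle, 15 mm below the top
- press_b (a point): the point to press: on the far half of module_b's rocker, 14 mm behind the hinge line (+x) and 7 mm below the module's top, about where the rocker's surface is before it is pressed; pressed there it sinks about 7 mm to its stop
- rocker_b (a joint): tip of module_b's rocker, rad: 0 = far (+x) end up; 0.5 = far end fully down at its stop. It moves with stiff friction (about 4 to 5 N at the press point), does not spring back and stays where it is left
- module_a: another switch module, without a fin, otherwise like module_b; leave it alone
- rocker_a (a joint): tip of the rocker of another module (no fin), same meaning; starts near 0, leave it
- module_c: another switch module, without a fin, otherwise like module_b; leave it alone
- rocker_c (a joint): tip of the rocker of another module (no fin), same meaning; starts near 0, leave it
- module_d: another switch module, without a fin, otherwise like module_b; leave it alone
- rocker_d (a joint): tip of the rocker of another module (no fin), same meaning; starts near 0, leave it
- wash_bottle: white wash bottle, 70 x 60 x 178 mm with its bent spout, standing to the left of the bin; origin: centre of its underside, z axis up; leave it standing

How it is judged:
By the outcome, as a careful person would: the job done as asked, in the order asked, and still so for the second after the job is handed in, with the robot touching nothing.
It also fails if it takes over 56 s, if anything falls off the work surface, if the arm or the gripper's body presses on something with over 40 N, if the wrist force passes 120 N, or if a joint passes its speed limit or range.

## Robot

A 6-joint arm with a two-finger parallel gripper is mounted at the origin on the work surface; the furniture and walls round the work are solid. World frame = base frame: x ahead of the robot, y to its left, z up, the work surface at z = 0. Lengths are in mm, angles in rad, forces in N, time in s.
With the tool pointing down it reaches from about 250 to 800 mm from the base axis. Payload 8.5 kg.
Tool frame: the origin (TCP) lies on the centre line of the jaws, within the pads' length; the fingertips stand 11 mm ahead of it and the grasp point (between the pads) lies 8 mm behind it (ctrl.nose_length is the distance from the TCP to the fingertips, in mm); y points along the fingers, x is the direction in which the jaws open and shut, and the axes are right-handed (so a half turn about y gives the same grasp; the last joint's range is limited). The gripper opens to 85 mm and grips with 20 to 120 N. Pads are 22 mm wide; open, the fingers measure 114 mm over their backs; the gripper's body (76 mm by 85 mm) begins 54 mm behind the grasp point. The pads swing forward as they close: fully open they stand 13 mm farther back than shut.
Start: joints at [1.242, 0.238, -0.013, 1.319, 0, 1.571], TCP at [169.51, 496.834, 219.276] pointing down, gripper open.
Joint ranges: [-2.66, 2.66], [-1.03, 1.9], [-1.14, 1.46], [-1.82, 2.27], [-1.45, 1.34], [-3.14, 3.14]. Speed limits (rad/s): [2.22, 2.22, 2.79, 3.14, 3.14, 3.14].

## Interface

Orientations are given as [roll, pitch, yaw] about the fixed x, y, z axes, in that order (R = Rz(yaw) Ry(pitch) Rx(roll)).
In Python, from workcell import ctrl, cams, ticket gives the robot as it stands.
- The arm moves only by the tool arm_command, never from a script. Its argument "series" is a list that holds one entry, the list of rows, each a list of 7 numbers: the turn, a rotation vector about the tool's x, y, z in degrees, then the shift along the tool's x, y, z in mm, then the closure in counts, from 0 (fully open) to 255 (shut). A call has 1 to 5 rows; each row is the pose to reach, as a shift and turn from the pose measured when the call began, along the tool's axes at that moment; what a row does not reach only later rows make up. A row lasts 1/8 s, in which the tool goes at most 62.5 mm and 10.7 degrees, less where a joint would pass 70% of its speed; a pose out of reach is approached as far as the arm can. A call with a gripper value outside its range is refused whole. The fingers move at their own pace and stop on an object; the grip force is fixed at half the most. Time passes only in rows, so rows that repeat a pose let the fingers close. It gives the time, the measured TCP pose, the force and the opening at its end, in the units of the state.
- ctrl.state(): the state, without advancing time (a new reading comes with each control period).
- cams.camera(name): name is "scene" or "top" or "wrist"; returns the picture (400x640x3 uint8, red, green, blue); there is no depth.
- cams.get_calibration(name): a dict with "camera_matrix" (3x3 intrinsics, pixels), "world_to_cam" (4x4, takes a point from world to camera coordinates). Camera axes: x right, y up, looking along -z (the intrinsics and any distortion apply to the point x, -y, -z); pixel columns grow to the right and rows downward; lengths in mm; the calibration is good to about 2 mm. A picture is of the moment at which its call begins: read the wrist's pose just before it. get_calibration takes no time and is no camera call; for the wrist camera it gives the pose at the moment of the call.
- ticket.hand_in(): hands the job in, once; it reports no verdict.
The state is a dict: "time_s": time; "joint_pos": joint angles; "dq": joint speeds; "effort": joint torques, N m; "tcp_pos": TCP position; "ee_rot": TCP orientation; "wrist_force": force on the tool from outside, world axes, zero at the start; "wrist_torque": the same for the moment, N m; "gripper_width": opening from 0.0 (shut) to 1.0 (fully open).
Only numpy, scipy, OpenCV 4.12 (cv2) and the standard library are available. Lean on these libraries where they do the work, as an engineer would, in place of code of your own. Each camera call takes 0.05 s, during which the arm holds its last target.

## Working session

There is one attempt and no reset: what is moved stays moved. The work goes in short steps, Python scripts to look and compute and a tool call to move; the robot and the scene stay as the last step left them, time stands still between calls to the robot, and variables do not carry over. Pictures are saved under pics/ and viewed, and the job is handed in when it is done.

Besides the shell and the picture viewer there is one more tool, called after "Call:" in YAML: its name, and indented under it one key for each argument. arm_command: Moves the arm, as the interface text tells. Its arguments: {"type":"object","properties":{"series":{"type":"array","items":{"type":"array","items":{"type":"array","items":{"type":"number"}}}}},"required":["series"]}

```bash
ls; mkdir -p pics; python3 - <<'E'
from workcell import ctrl,cams,ticket
import cv2,numpy as np
np.set_printoptions(precision=2,suppress=True)
print(ctrl.state(),ctrl.nose_length)
for n in ["scene","top","wrist"]:
    c=cams.get_calibration(n); print(n,c)
for n in ["scene","top"]:
    cv2.imwrite(f"pics/{n}0.png",cams.camera(n)[:,:,::-1])
print(ctrl.state()["time_s"])
E
```

```text
pics
{'time_s': 0.0, 'joint_pos': array([ 1.24,  0.24, -0.01,  1.32,  0.  ,  1.57]), 'dq': array([-0.,  0.,  0.,  0., -0., -0.]), 'effort': array([ -0.  , -53.88,  34.64,   0.02,  -0.  ,   0.  ]), 'tcp_pos': array([169.38, 496.5 , 218.71]), 'ee_rot': array([-1.57,  0.  ,  1.24]), 'wrist_force': array([ 0.39, -0.17, -0.3 ]), 'wrist_torque': array([ 0.02,  0.03, -0.  ]), 'gripper_width': 1.00240415088912} 11.0
scene {'camera_matrix': array([[369.69,   0.  , 320.13],
       [  0.  , 369.69, 201.05],
       [  0.  ,   0.  ,   1.  ]]), 'world_to_cam': array([[   0.76,   -0.65,   -0.02, -467.44],
       [   0.46,    0.52,    0.72, -268.8 ],
       [  -0.46,   -0.56,    0.69, -791.64],
       [   0.  ,    0.  ,    0.  ,    1.  ]])}
top {'camera_matrix': array([[423.84,   0.  , 317.88],
       [  0.  , 423.84, 194.49],
       [  0.  ,   0.  ,   1.  ]]), 'world_to_cam': array([[  -0.02,   -1.  ,   -0.  , -117.07],
       [   0.99,   -0.02,    0.16, -519.38],
       [  -0.16,    0.  ,    0.99, -940.77],
       [   0.  ,    0.  ,    0.  ,    1.  ]])}
wrist {'camera_matrix': array([[288.73,   0.  , 317.08],
       [  0.  , 288.73, 198.65],
       [  0.  ,   0.  ,   1.  ]]), 'world_to_cam': array([[   0.32,    0.95,   -0.  , -524.61],
       [  -0.91,    0.31,   -0.26,   33.51],
       [  -0.25,    0.09,    0.96, -377.95],
       [   0.  ,    0.  ,    0.  ,    1.  ]])}
0.1
```

View pics/scene0.png

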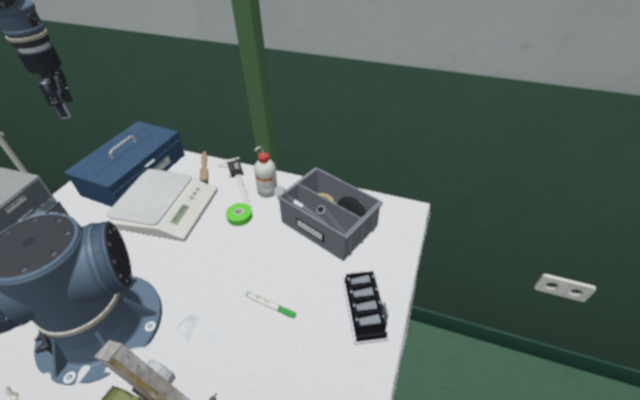

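View pics/top0.png

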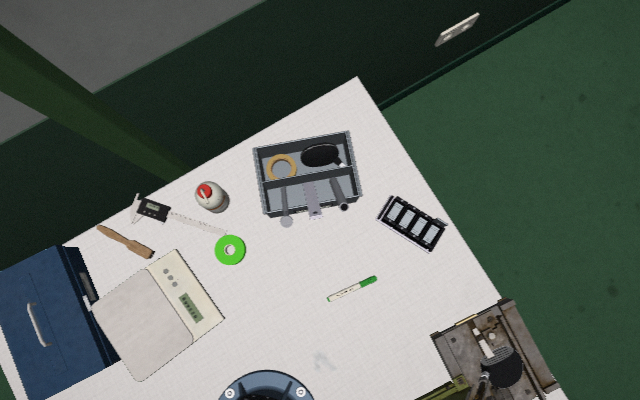

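```bash
python3 - <<'E'
import cv2
t=cv2.imread("pics/top0.png"); s=cv2.imread("pics/scene0.png")
a=cv2.resize(t[120:240,240:370],None,fx=6,fy=5*1,interpolation=cv2.INTER_CUBIC)
cv2.imwrite("pics/t_bin.png",cv2.resize(t[125:235,245:370],None,fx=5,fy=5,interpolation=cv2.INTER_CUBIC))
cv2.imwrite("pics/t_rail.png",cv2.resize(t[185:260,370:455],None,fx=8,fy=8,interpolation=cv2.INTER_CUBIC))
cv2.imwrite("pics/s_rail.png",cv2.resize(s[255:350,330:410],None,fx=6,fy=6,interpolation=cv2.INTER_CUBIC))
cv2.imwrite("pics/s_bin.png",cv2.resize(s[160:260,265:395],None,fx=6,fy=6,interpolation=cv2.INTER_CUBIC))
E
```

```text
(no output)
```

View pics/t_bin.png

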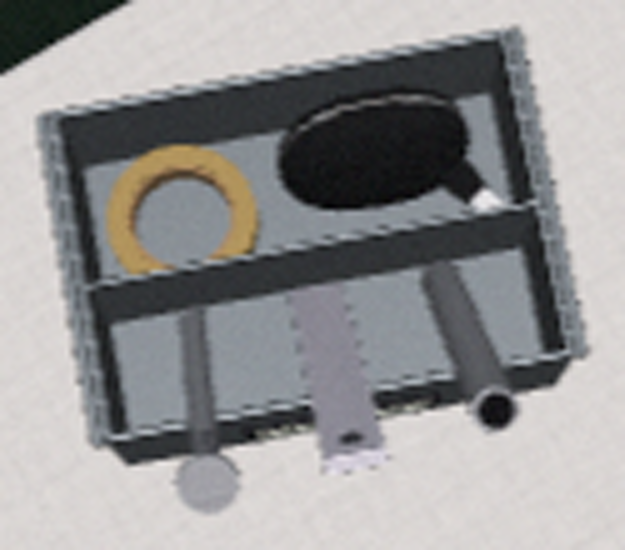

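View pics/t_rail.png

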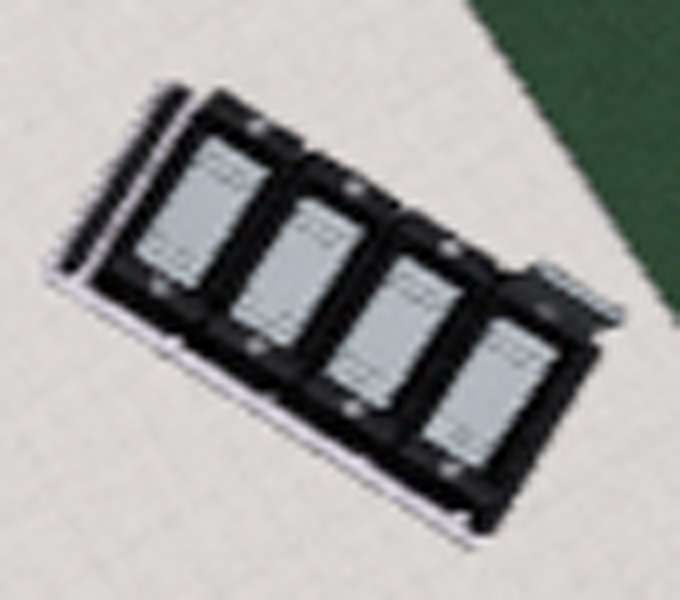

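View pics/s_rail.png

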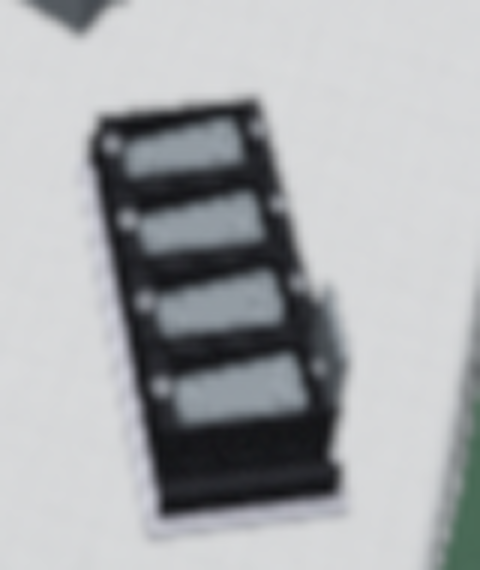

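View pics/s_bin.png

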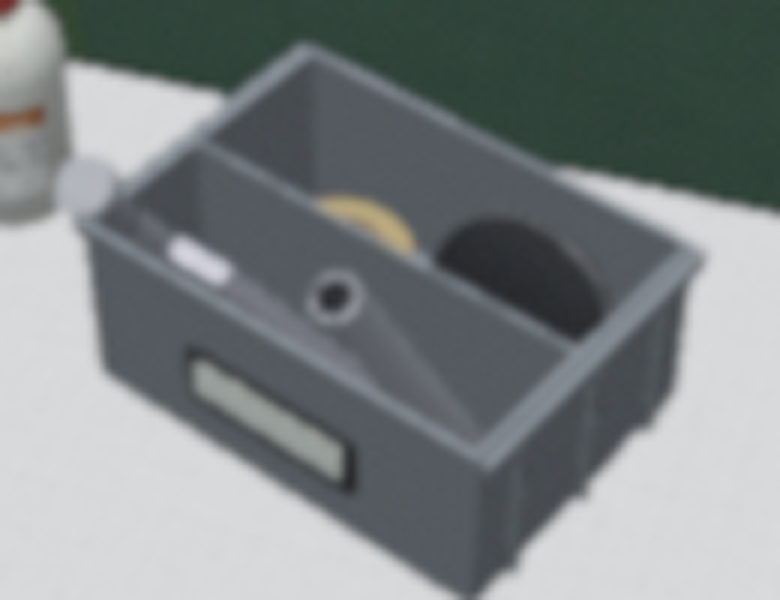

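```bash
cat > h.py <<'E'
import numpy as np, cv2
from scipy.optimize import least_squares
from scipy.spatial.transform import Rotation as Ro
np.set_printoptions(precision=2,suppress=True)
from workcell import ctrl,cams
C={n:cams.get_calibration(n) for n in ("scene","top")}
def proj(c,P):
    P=np.atleast_2d(P); q=(c["world_to_cam"][:3,:3]@P.T).T+c["world_to_cam"][:3,3]
    K=c["camera_matrix"]; q=q*[1,-1,-1]; u=(K@q.T).T; return u[:,:2]/u[:,2:]
def ray(c,px):
    W=c["world_to_cam"];R=W[:3,:3];K=c["camera_matrix"]
    d=np.linalg.inv(K)@[px[0],px[1],1]; d=R.T@(d*[1,-1,-1]); return -R.T@W[:3,3], d/np.linalg.norm(d)
def atz(c,px,z):
    o,d=ray(c,px); return o+d*(z-o[2])/d[2]
def tri(obs):
    A=np.zeros((3,3));b=np.zeros(3)
    for c,px in obs:
        o,d=ray(c,px);M=np.eye(3)-np.outer(d,d);A+=M;b+=M@o
    return np.linalg.solve(A,b)
def T(x,y,yaw,P): 
    c,s=np.cos(yaw),np.sin(yaw); P=np.atleast_2d(np.array(P,float))
    return np.c_[x+c*P[:,0]-s*P[:,1], y+s*P[:,0]+c*P[:,1], P[:,2]]
E
python3 - <<'E'
from h import *
t=lambda l,k,o:np.array(l,float)/k+o
# bin
rim=np.array([[76,105,95],[76,-105,95],[-76,-105,95],[-76,105,95]])
to=t([(45,113),(518,33),(580,352),(97,442)],5,[245,125]); so=t([(308,42),(705,255),(487,465),(85,225)],6,[265,160])
for nm,sets in (("both",[("top",to),("scene",so)]),("top",[("top",to)]),("scene",[("scene",so)])):
    f=lambda p:np.concatenate([(proj(C[n],T(*p,rim))-o).ravel() for n,o in sets])
    r=least_squares(f,[690,-90,0]);print("bin",nm,r.x,r.fun)
st=t([(258,127),(354,188),(450,248),(548,312),(160,287),(257,345),(352,408),(450,468)],8,[370,185])
ss=t([(260,128),(278,204),(300,284),(320,367),(112,143),(128,219),(145,301),(163,386)],6,[330,255])
def f2(p,sets):
    d=p[3]; P=[[s*d,y,54] for s in (1,-1) for y in (48,16,-16,-48)]
    return np.concatenate([(proj(C[n],T(*p[:3],P))-o).ravel() for n,o in sets])
for nm,sets in (("both",[("top",st),("scene",ss)]),("top",[("top",st)]),("scene",[("scene",ss)])):
    r=least_squares(f2,[580,-330,-.5,28],args=(sets,));print("rail",nm,r.x,np.abs(r.fun).max())
    print(" press",T(*r.x[:3],[14,-48,47]),"mod_b",T(*r.x[:3],[0,-48,0]))
h=tri([(C["top"],(286.6,221.6)),(C["scene"],(279.2,191.2))]); print("head",h)
for n,p in (("top",(286.6,221.6)),("scene",(279.2,191.2))): print(proj(C[n],h)-p)
print("foot guess",atz(C["top"],t((192,312),5,[245,125]),8))
E
```

```text
bin both [ 560.83 -103.96    0.16] [ 0.82 -0.69 -1.42 -1.2  -0.42  0.75  1.52  0.13  1.2   1.19 -0.48 -0.99
 -1.22  0.28 -0.5   0.16]
bin top [ 560.26 -103.66    0.16] [ 0.82 -0.7  -1.33 -0.76 -0.67  1.28  1.16  0.18]
bin scene [ 561.58 -104.22    0.17] [ 1.08  1.18 -0.22 -1.38 -0.45  0.08 -0.27  0.37]
rail both [ 448.31 -342.26   -0.6    26.83] 0.9205116346118984
 press [[ 433.   -389.86   47.  ]] mod_b [[ 421.4  -382.01    0.  ]]
rail top [ 447.55 -343.57   -0.6    26.8 ] 0.330068635711541
 press [[ 432.23 -391.17   47.  ]] mod_b [[ 420.64 -383.32    0.  ]]
rail scene [ 449.32 -340.96   -0.59   26.9 ] 0.20118574231224784
 press [[ 434.01 -388.56   47.  ]] mod_b [[ 422.42 -380.71    0.  ]]
head [442.84 -62.68 166.76]
[[-0.09  0.18]]
[[ 0.17 -0.03]]
foot guess [541.35 -44.26   8.  ]
```

```bash
cat >> h.py <<'E'
BX,BY,BYAW=560.8,-104.0,0.161
B=lambda P:T(BX,BY,BYAW,P)[0]
def Rg(tau,sgn,yaw=BYAW):
    Rb=Ro.from_euler('z',yaw).as_matrix()
    f=np.array([-np.sin(tau),0,-np.cos(tau)]); x=np.array([0,sgn,0.]); z=np.cross(x,f)
    return Rb@np.c_[x,f,z]
def cur():
    s=ctrl.state(); return np.array(s["tcp_pos"]),Ro.from_euler('xyz',s["ee_rot"]).as_matrix(),s
def plan(p,R):
    p0,R0,s=cur(); rv=Ro.from_matrix(R0.T@R).as_rotvec(degrees=True); d=R0.T@(p-p0)
    print("t",s["time_s"],"row",np.r_[rv,d].round(1).tolist(),"to",p); return rv,d
def pinG(s,yb=59.5,lean=.56): # point on axis at s from nose
    k=s-6; return B([-13-k*np.sin(lean),yb,11+k*np.cos(lean)])
E
python3 - <<'E'
from h import *
print("head",pinG(190),"nose",pinG(0))
for sg in (1,-1):
    R=Rg(np.radians(15),sg); f=R[:,1]; G=pinG(147); 
    print(sg,"grasp tcp",G+8*f); plan(G+8*f-90*f+np.array([0,0,20]),R)
E
```

```text
head [441.96 -63.02 166.89] nose [541.58 -46.84   5.92]
1 grasp tcp [462.46 -59.69 122.74]
t 0.1 row [14.7, -27.9, 3.6, -420.8, -10.4, -477.5] to [485.45 -55.96 229.67]
-1 grasp tcp [462.46 -59.69 122.74]
t 0.1 row [-4.9, 150.8, 19.8, -420.8, -10.4, -477.5] to [485.45 -55.96 229.67]
```

Call:
arm_command:
  series:
    - [[5, -9, 1, -30, -50, -34, 135], [10, -18, 2, -84, -50, -95, 135], [14, -28, 3, -126, -50, -143, 135], [14, -28, 3, -168, -50, -191, 135], [14, -28, 3, -210, -50, -238, 135]]

```text
time_s: 0.72
tcp_pos: [306.9, 256.4, 268.3]
ee_rot: [-1.322, -0.007, 1.733]
wrist_force: [0.7, 0.7, 0.7]
gripper_width: 0.47
```

```bash
python3 - <<'E'
from h import *
p,R,s=cur(); print(p,s["joint_pos"],s["ee_rot"],s["gripper_width"],s["wrist_force"])
R=Rg(np.radians(15),1); f=R[:,1]; G=pinG(147); plan(G+8*f-90*f+np.array([0,0,20]),R)
E
```

```text
[306.86 256.36 268.33] [0.61 0.18 0.01 1.62 0.11 0.43] [-1.32 -0.01  1.73] 0.4699432530973901 [0.7  0.75 0.71]
t 0.725 row [0.7, 0.2, 0.4, -337.3, 4.1, -130.9] to [485.45 -55.96 229.67]
```

Call:
arm_command:
  series:
    - [[0, 0, 0, -56, 0, -22, 135], [0, 0, 0, -112, 0, -44, 135], [0, 0, 0, -168, 1, -66, 135], [0, 0, 0, -224, 2, -88, 135], [0, 0, 0, -280, 3, -110, 135]]

```text
time_s: 1.35
tcp_pos: [457.1, -4.6, 235.9]
ee_rot: [-1.322, -0.007, 1.733]
wrist_force: [1.4, 0.8, 1.1]
gripper_width: 0.47
```

Call:
arm_command:
  series:
    - [[0, 0, 0, -54, 0, -21, 135], [0, 0, 0, -57, 0, -21, 135], [0, 0, 0, -57, 0, -21, 135]]

```text
time_s: 1.72
tcp_pos: [486.0, -57.5, 229.9]
ee_rot: [-1.32, -0.008, 1.732]
wrist_force: [0.2, 1.0, 0.1]
gripper_width: 0.473
```

```bash
python3 - <<'E'
from h import *
p,R,s=cur(); print(p,s["joint_pos"],s["ee_rot"],s["gripper_width"],s["wrist_force"])
R=Rg(np.radians(15),1); f=R[:,1]; G=pinG(147); plan(G+8*f-90*f+np.array([0,0,20]),R); plan(G+8*f,R)
c=cams.get_calibration("wrist"); im=cams.camera("wrist")[:,:,::-1].copy()
np.save("w1.npy",c["world_to_cam"])
P=[pinG(x) for x in (0,100,147,184,190)]; u=proj(c,P); print(u)
cv2.imwrite("pics/w1.png",im)
E
```

```text
[485.98 -57.54 229.91] [-0.08  0.37  0.17  1.61 -0.05 -0.24] [-1.32 -0.01  1.73] 0.47344325771723283 [0.23 0.99 0.09]
t 1.725 row [0.6, 0.1, 0.4, 1.6, 0.3, 0.2] to [485.45 -55.96 229.67]
t 1.725 row [0.6, 0.1, 0.4, 0.8, 109.7, -3.7] to [462.46 -59.69 122.74]
[[316.65 255.23]
 [317.17 222.25]
 [317.54 199.4 ]
 [317.92 175.9 ]
 [317.99 171.47]]
```

View pics/w1.png

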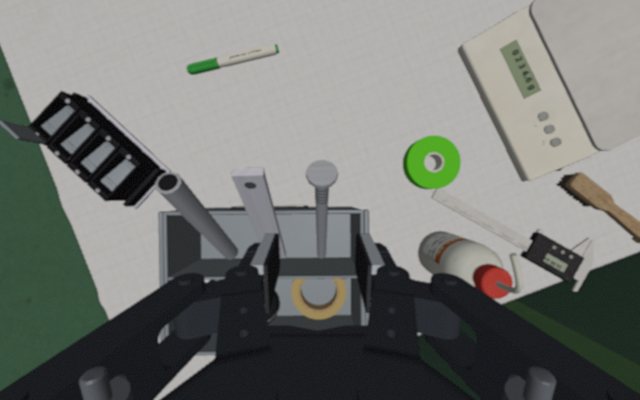

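Call:
arm_command:
  series:
    - [[0, 0, 0, 2.5, 35, -1, 135], [0, 0, 0, 3, 70, -3, 135], [0, 0, 0, 3, 90, -4, 135], [0, 0, 0, 3, 90, -4, 135]]

```text
time_s: 2.28
tcp_pos: [465.8, -54.9, 141.8]
ee_rot: [-1.319, -0.008, 1.735]
wrist_force: [-0.1, -0.1, 0.2]
gripper_width: 0.471
```

```bash
python3 - <<'E'
from h import *
p,R,s=cur(); print(p,s["joint_pos"],s["ee_rot"],s["gripper_width"],s["wrist_force"])
R=Rg(np.radians(15),1); f=R[:,1]; G=pinG(147); plan(G+8*f,R)
a=cams.camera("wrist")[:,:,::-1]; b=cams.camera("scene")[:,:,::-1]
cv2.imwrite("pics/w2.png",cv2.resize(a[100:400,160:480],None,fx=2,fy=2)); cv2.imwrite("pics/s2.png",cv2.resize(b[110:270,230:430],None,fx=4,fy=3.7))
E
```

```text
[465.8  -54.91 141.75] [-0.08  0.38 -0.05  1.39 -0.05 -0.24] [-1.32 -0.01  1.73] 0.47135751786254854 [-0.09 -0.11  0.19]
t 2.275 row [0.6, 0.3, 0.4, -4.3, 19.4, -0.8] to [462.46 -59.69 122.74]
```

View pics/w2.png

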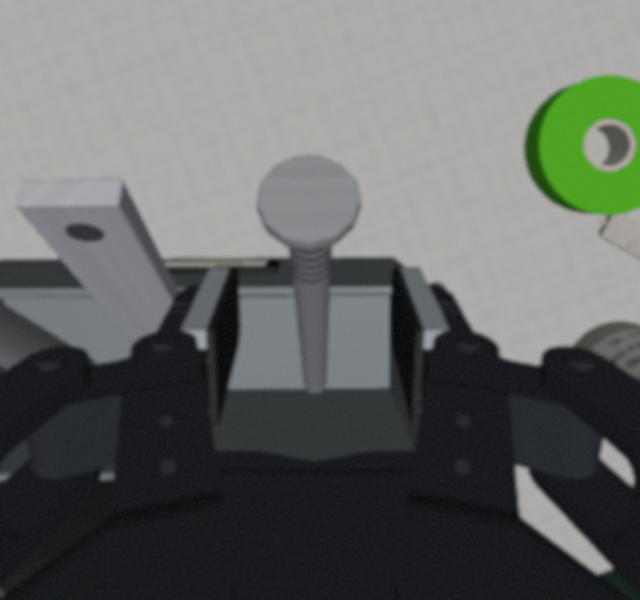

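View pics/s2.png

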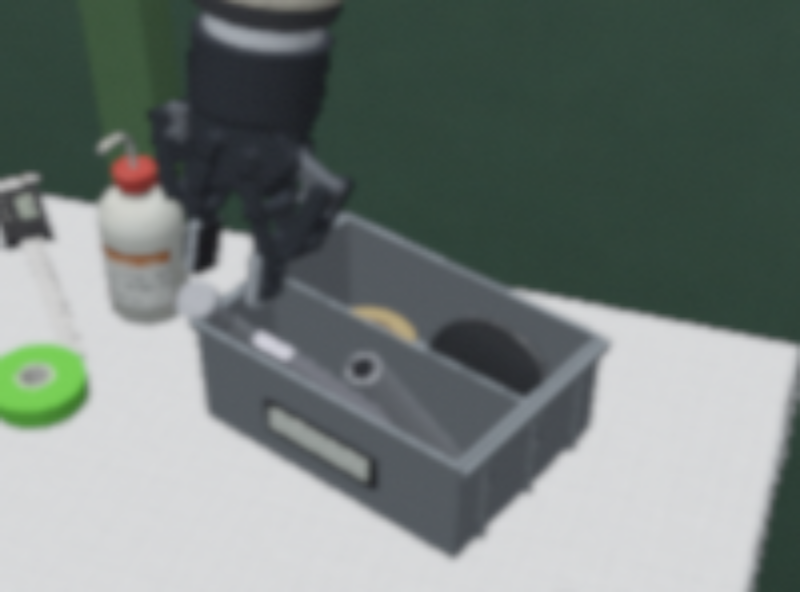

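Call:
arm_command:
  series:
    - [[0, 0, 0, -1, 12, -1, 135], [0, 0, 0, -1, 19, -1, 135], [0, 0, 0, -1, 19, -1, 135]]

```text
time_s: 2.75
tcp_pos: [463.3, -56.9, 124.0]
ee_rot: [-1.321, -0.008, 1.734]
wrist_force: [-1.1, -0.4, 0.3]
gripper_width: 0.47
```

```bash
python3 - <<'E'
from h import *
p,R,s=cur(); print(p,s["joint_pos"],s["ee_rot"],s["gripper_width"],s["wrist_force"])
a=cams.camera("wrist")[:,:,::-1]
cv2.imwrite("pics/w3.png",cv2.resize(a[100:400,160:480],None,fx=2,fy=2))
E
```

```text
[463.34 -56.85 124.  ] [-0.09  0.38 -0.09  1.34 -0.05 -0.24] [-1.32 -0.01  1.73] 0.469816935442893 [-1.13 -0.36  0.25]
```

View pics/w3.png

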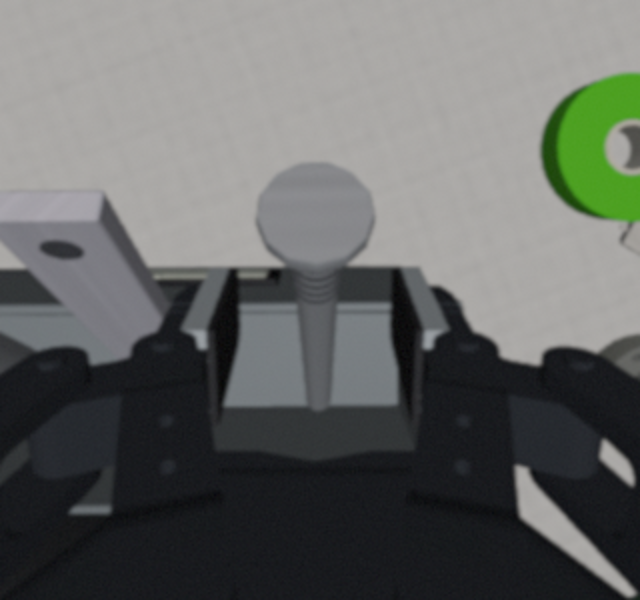

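Call:
arm_command:
  series:
    - [[0, 0, 0, 0, 0, 0, 180], [0, 0, 0, 0, 0, 0, 255], [0, 0, 0, 0, 0, 0, 255], [0, 0, 0, 0, 0, 0, 255], [0, 0, 0, 0, 0, 0, 255]]

```text
time_s: 3.42
tcp_pos: [463.7, -56.9, 124.4]
ee_rot: [-1.322, -0.008, 1.734]
wrist_force: [-0.1, 0.3, 2.9]
gripper_width: 0.081
```

```bash
python3 - <<'E'
from h import *
p,R,s=cur(); print(p,s["joint_pos"],s["ee_rot"],s["gripper_width"],s["wrist_force"],s["wrist_torque"])
np.savez("grasp.npz",p=p,R=R)
a=cams.camera("wrist")[:,:,::-1]
cv2.imwrite("pics/w4.png",cv2.resize(a[100:400,160:480],None,fx=2,fy=2))
print(plan(p+B([-45,0,75])-B([0,0,0]),R))
E
```

```text
[463.71 -56.91 124.44] [-0.09  0.38 -0.09  1.34 -0.05 -0.24] [-1.32 -0.01  1.73] 0.08093726746390222 [-0.12  0.27  2.95] [ 0.08 -0.05 -0.04]
t 3.475 row [-0.0, 0.0, -0.0, 0.7, -61.6, 62.1] to [419.29 -64.12 199.44]
(array([-0.,  0., -0.]), array([  0.67, -61.62,  62.11]))
```

View pics/w4.png

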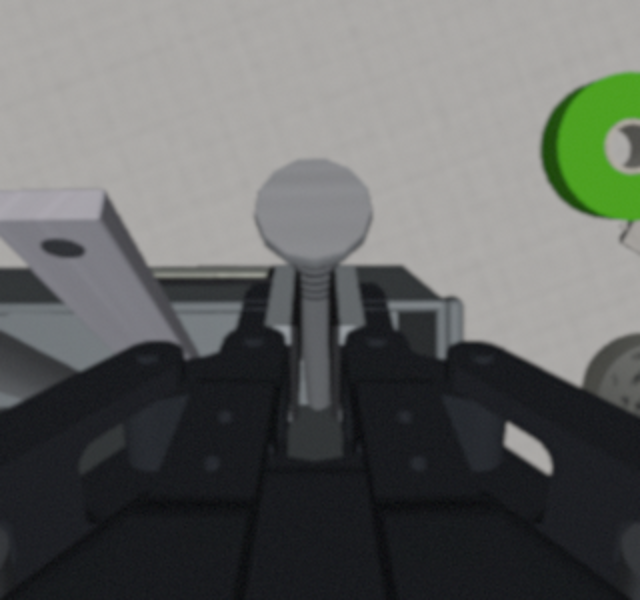

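Call:
arm_command:
  series:
    - [[0, 0, 0, 0, -12, 10, 255], [0, 0, 0, 0, -24, 20, 255], [0, 0, 0, 1, -42, 38, 255], [0, 0, 0, 1, -62, 58, 255], [0, 0, 0, 1, -85, 75, 255]]

```text
time_s: 4.1
tcp_pos: [411.4, -65.2, 226.9]
ee_rot: [-1.322, -0.008, 1.734]
wrist_force: [0.2, -0.2, -1.4]
gripper_width: 0.081
```

```bash
python3 - <<'E'
from h import *
p,R,s=cur(); print(p,s["joint_pos"],s["ee_rot"],s["gripper_width"],s["wrist_force"],s["wrist_torque"])
a=cams.camera("wrist")[:,:,::-1]; b=cams.camera("scene")[:,:,::-1]; 
cv2.imwrite("pics/w5.png",cv2.resize(a[100:400,160:480],None,fx=2,fy=2)); cv2.imwrite("pics/s5.png",cv2.resize(b[60:260,200:440],None,fx=3,fy=3))
E
```

```text
[411.39 -65.22 226.91] [-0.11  0.24 -0.03  1.55 -0.06 -0.27] [-1.32 -0.01  1.73] 0.08144595575962081 [ 0.15 -0.22 -1.45] [ 0.06 -0.2  -0.01]
```

View pics/w5.png

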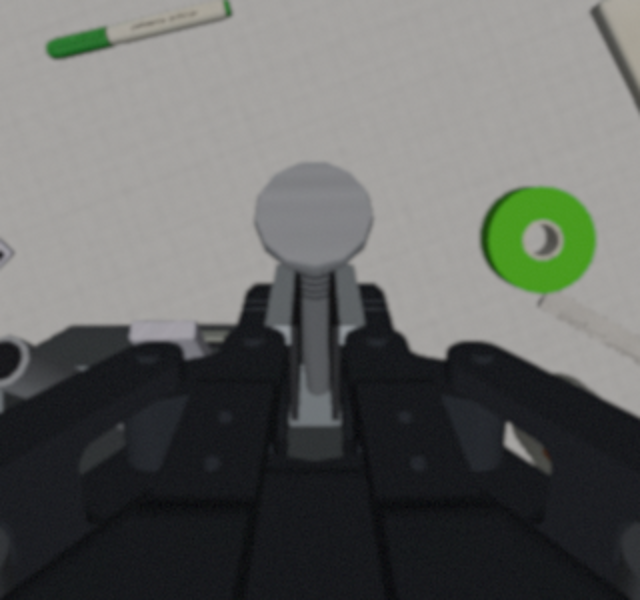

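View pics/s5.png

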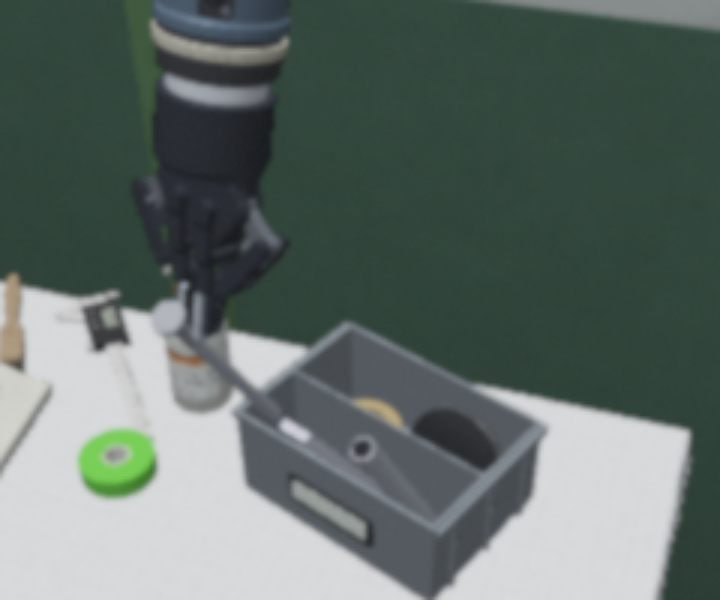

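```bash
cat >> h.py <<'E'
import itertools
def Rmodel(j,s=(1,1,1)):
    q=j[1]-j[2]+j[3]
    # link x axis = tool direction
    M=Ro.from_euler('z',j[0])*Ro.from_euler('y',q)*Ro.from_euler('z',s[0]*j[4])*Ro.from_euler('x',s[1]*j[5])
    M=M.as_matrix() # columns: x=tool dir
    # at j6=pi/2 tool y=linkx ; find const so that start matches
    return M
J0=np.array([1.242,0.238,-0.013,1.319,0,1.571]); R0=Ro.from_euler('xyz',[-np.pi/2,0,1.242]).as_matrix()
E
python3 - <<'E'
from h import *
p,R,s=cur(); j=s["joint_pos"]
for sg in itertools.product((1,-1),(1,-1)):
    K=Rmodel(J0,sg).T@R0
    print(sg, np.degrees((Ro.from_matrix(Rmodel(j,sg)@K).inv()*Ro.from_matrix(R)).magnitude()), K.round().tolist())
E
```

```text
(1, 1) 0.047094870120570176 [[0.0, 1.0, 0.0], [1.0, -0.0, -0.0], [-0.0, 0.0, -1.0]]
(1, -1) 149.2618555978563 [[0.0, 1.0, 0.0], [-1.0, 0.0, -0.0], [-0.0, 0.0, 1.0]]
(-1, 1) 6.82367760866349 [[0.0, 1.0, 0.0], [1.0, -0.0, -0.0], [-0.0, 0.0, -1.0]]
(-1, -1) 149.3184003141575 [[0.0, 1.0, 0.0], [-1.0, 0.0, -0.0], [-0.0, 0.0, 1.0]]
```

```bash
cat >> h.py <<'E'
def wristj(p,R,D=260):
    w=p-D*R[:,1]; j1=np.arctan2(w[1],w[0]); K=Rmodel(J0).T@R0
    M=Ro.from_euler('z',-j1).as_matrix()@R@K.T
    e=Ro.from_matrix(M).as_euler('YZX'); return np.r_[j1,e], w
def pressR(psi,lean,leanhead,at):
    # pin axis world: leaning by lean towards heading leanhead ; f heading psi
    a=np.array([np.sin(lean)*np.cos(leanhead),np.sin(lean)*np.sin(leanhead),np.cos(lean)])
    h=np.array([np.cos(psi),np.sin(psi),0]); n=np.cross(a,h); n/=np.linalg.norm(n); h=np.cross(n,a)
    th=np.arccos(-at[1]) # angle f to pin-down
    f=-np.cos(th)*a+np.sin(th)*h
    # tool: at = (0,ay,az): pin axis = ay*y+az*z -> z = (a-ay*f)/az
    z=(a-at[1]*f)/at[2]; x=np.cross(f,z); return np.c_[x,f,z]
g=None
try:
    g=np.load("grasp.npz")
    head=np.array([442.8,-62.,166.8]); nose=pinG(0)
    nt=g["R"].T@(nose-g["p"]); ht=g["R"].T@(head-g["p"]); at=(ht-nt); at[0]=0; at/=np.linalg.norm(at); nt[0]=0
except Exception as ex: print(ex)
E
python3 - <<'E'
from h import *
p,R,s=cur(); print("nose_t",nt,"head_t",ht,"a_t",at,"theta",np.degrees(np.arccos(-at[1])))
print("grip s along pin:", np.dot(np.array([0,-8,0])-nt,at), "off-axis",np.linalg.norm(np.cross(np.array([0,-8,0])-nt,at)))
print("now",wristj(p,R), s["joint_pos"])
P=np.array([433.,-389.9,47]); 
for deg in range(-180,180,30):
    psi=-0.6+np.radians(deg); Rp=pressR(psi,0.12,-0.6+np.pi,at); tcp=P-Rp@nt
    jj,w=wristj(tcp,Rp); d=np.degrees((Ro.from_matrix(R).inv()*Ro.from_matrix(Rp)).magnitude())
    print(deg,tcp,"j1 q j5 j6",jj,"wrist r,z",np.hypot(*w[:2]),w[2],"turn",d)
E
```

```text
nose_t [   0.     95.49 -105.27] head_t [ -1.3  -35.77  31.25] a_t [ 0.   -0.69  0.72] theta 46.12347411084753
grip s along pin: 147.61023995173153 off-axis 1.6405734845810542
now (array([-0.12,  1.81, -0.06, -0.28]), array([474.92, -56.74, 480.57])) [-0.11  0.24 -0.02  1.55 -0.06 -0.27]
-180 [ 415.58 -377.98  187.55] j1 q j5 j6 [-0.71  2.25 -0.07 -0.08] wrist r,z 725.0505680383875 388.89768346334233 turn 50.07410784044697
-150 [ 414.87 -380.01  187.62] j1 q j5 j6 [-0.58  2.19 -0.36 -0.36] wrist r,z 696.4099335846533 385.92354795623504 turn 30.004167857571545
-120 [ 415.26 -382.1   187.8 ] j1 q j5 j6 [-0.47  2.02 -0.62 -0.73] wrist r,z 634.7204017027245 377.86726419465253 turn 32.754112432078344
-90 [ 416.63 -383.7   188.04] j1 q j5 j6 [-0.41  1.66 -0.81 -1.29] wrist r,z 549.2662667013659 366.95550988525235 turn 54.71187368325734
-60 [ 418.62 -384.4   188.29] j1 q j5 j6 [-0.42  1.11 -0.77 -2.05] wrist r,z 455.8335187293053 356.0437555758521 turn 81.58178988325105
-30 [ 420.72 -384.01  188.47] j1 q j5 j6 [-0.56  0.73 -0.4  -2.73] wrist r,z 381.9250458419347 347.9874718142696 turn 109.96509111569625
0 [ 422.34 -382.61  188.54] j1 q j5 j6 [-0.81  0.66  0.17  3.01] wrist r,z 365.2467545958068 345.0133363071624 turn 139.02213852734135
30 [ 423.06 -380.58  188.47] j1 q j5 j6 [-1.02  0.89  0.66  2.41] wrist r,z 417.56444698550933 347.9874718142696 turn 168.28108127955002
60 [ 422.67 -378.49  188.29] j1 q j5 j6 [-1.09  1.42  0.86  1.63] wrist r,z 506.9105589907696 356.0437555758522 turn 162.5859463065308
90 [ 421.29 -376.89  188.04] j1 q j5 j6 [-1.05  1.9   0.76  0.94] wrist r,z 598.642634784864 366.95550988525235 turn 133.6978473281592
120 [ 419.3  -376.19  187.8 ] j1 q j5 j6 [-0.96  2.15  0.51  0.49] wrist r,z 672.34225388329 377.86726419465253 turn 105.0442052593385
150 [ 417.21 -376.59  187.62] j1 q j5 j6 [-0.84  2.24  0.23  0.18] wrist r,z 716.5752733246742 385.92354795623504 turn 76.80412477693423
```

```bash
python3 - <<'E'
from h import *
Rp=pressR(-0.6+np.radians(-120),0.1,-0.6+np.pi,at); P=np.array([433.,-390.,47])
np.save("Rp.npy",Rp)
p,R,s=cur()
plan(np.array([400,-80,325.]),R); plan(P+[0,0,130]-Rp@nt,Rp)
E
```

```text
t 4.2 row [0.0, 0.0, 0.0, -11.8, -90.3, 37.6] to [400. -80. 325.]
t 4.2 row [28.3, -11.9, 12.6, -314.4, -77.8, 67.4] to [ 417.59 -383.79  318.15]
```

Call:
arm_command:
  series:
    - [[0, 0, 0, -4, -50, 20, 255], [0, 0, 0, -12, -90, 38, 255], [7, -3, 3, -65, -90, 42, 255], [14, -6, 6, -120, -88, 48, 255], [21, -9, 9, -180, -84, 55, 255]]

```text
time_s: 4.82
tcp_pos: [409.6, -250.5, 322.0]
ee_rot: [-0.948, 0.071, 1.944]
wrist_force: [0.4, 0.9, -1.4]
gripper_width: 0.082
```

```bash
python3 - <<'E'
from h import *
Rp=np.load("Rp.npy"); P=np.array([433.,-390.,47])
p,R,s=cur(); print(p,s["joint_pos"],s["wrist_force"])
plan(P+[0,0,130]-Rp@nt,Rp)
E
```

```text
[ 409.61 -250.55  322.03] [-0.28  0.49  0.43  2.   -0.41 -0.53] [ 0.4   0.91 -1.44]
t 4.825 row [7.2, -2.7, 3.4, -126.4, 34.4, 25.9] to [ 417.59 -383.79  318.15]
```

Call:
arm_command:
  series:
    - [[3, -1, 1, -55, 15, 11, 255], [7, -3, 3, -105, 29, 21, 255], [7, -3, 3, -126, 34, 26, 255], [7, -3, 3, -126, 34, 26, 255]]

```text
time_s: 5.32
tcp_pos: [417.3, -384.1, 317.9]
ee_rot: [-0.821, 0.077, 2.015]
wrist_force: [-0.5, 0.4, -2.0]
gripper_width: 0.083
```

```bash
python3 - <<'E'
from h import *
Rp=np.load("Rp.npy"); P=np.array([433.,-390.,47])
p,R,s=cur(); print(p,s["joint_pos"],s["wrist_force"])
plan(P+[0,0,60]-Rp@nt,Rp)
b=cams.camera("scene")[:,:,::-1]; a=cams.camera("top")[:,:,::-1]
cw=cams.get_calibration("wrist"); w=cams.camera("wrist")[:,:,::-1]
np.save("w6c.npy",cw["world_to_cam"])
n=p+R@nt; h=p+R@ht; print("nose",n,"head",h)
for k in ("scene","top"): print(k,proj(C[k],[n,h,P]))
print("wrist",proj(cw,[n,h,P]))
cv2.imwrite("pics/s6.png",b);cv2.imwrite("pics/t6.png",a);cv2.imwrite("pics/w6.png",w)
cv2.imwrite("pics/s6c.png",cv2.resize(b[190:350,300:430],None,fx=4,fy=3.7));cv2.imwrite("pics/t6c.png",cv2.resize(a[150:270,350:470],None,fx=5,fy=5))
E
```

```text
[ 417.34 -384.06  317.9 ] [-0.43  0.62  0.59  2.04 -0.59 -0.68] [-0.49  0.36 -2.02]
t 5.325 row [0.3, 0.3, 0.5, 5.5, 50.6, -47.6] to [ 417.59 -383.79  248.15]
nose [ 432.81 -388.81  176.7 ] head [ 417.69 -381.26  365.33]
scene [[383.11 282.56]
 [385.4  208.84]
 [377.06 319.61]]
top [[451.43 223.28]
 [485.56 221.83]
 [434.23 228.46]]
wrist [[315.54 298.72]
 [310.35 205.03]
 [322.39 313.04]]
```

View pics/s6.png

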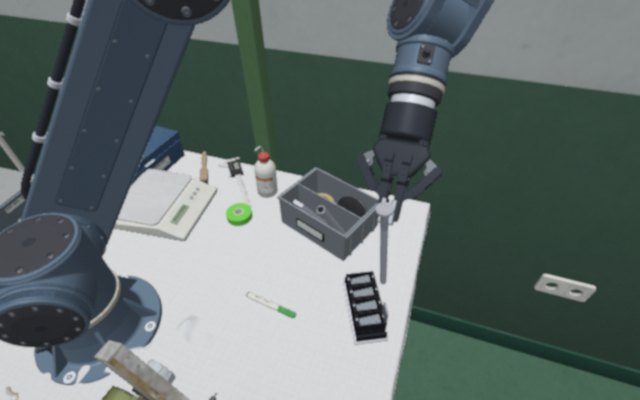

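View pics/t6.png

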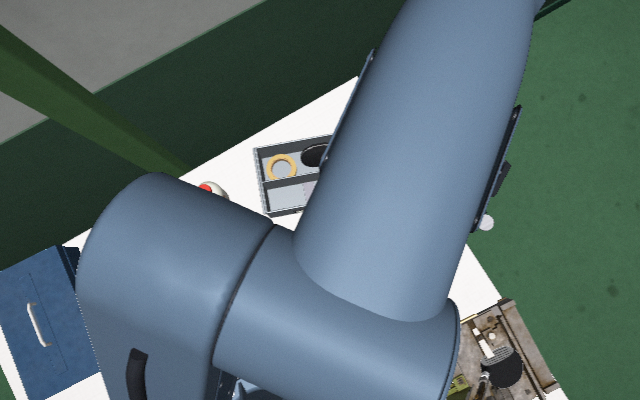

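View pics/w6.png

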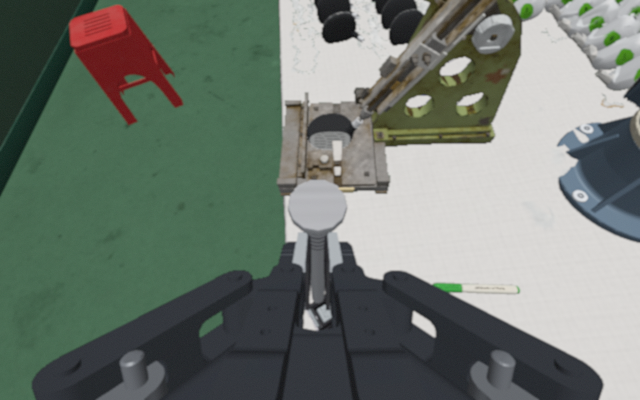

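Call:
arm_command:
  series:
    - [[0, 0, 0, 2, 25, -23, 255], [0, 0, 0, 5, 50, -48, 255], [0, 0, 0, 6, 58, -55, 255], [0, 0, 0, 6, 58, -55, 255]]

```text
time_s: 5.98
tcp_pos: [418.5, -381.7, 239.6]
ee_rot: [-0.821, 0.078, 2.019]
wrist_force: [-0.2, -0.5, -0.9]
gripper_width: 0.083
```

```bash
cat > look.py <<'E'
from h import *
import sys
tag=sys.argv[1]
Rp=np.load("Rp.npy"); P=np.array([433.,-390.,47])
p,R,s=cur(); print(p,s["joint_pos"],s["wrist_force"],s["wrist_torque"])
b=cams.camera("scene")[:,:,::-1]
n=p+R@nt; h=p+R@ht; print("nose",n,"head",h)
u=proj(C["scene"],[n,h,P]);print(u)
x0,y0=330,230
c=cv2.resize(b[y0:y0+120,x0:x0+80],None,fx=5,fy=5,interpolation=cv2.INTER_CUBIC)
print("crop",((u-[x0,y0])*5))
cv2.imwrite(f"pics/{tag}.png",c)
plan(P+[0,0,30]-Rp@nt,Rp)
E
python3 look.py s7
```

```text
[ 418.48 -381.73  239.63] [-0.42  0.63  0.41  1.85 -0.59 -0.68] [-0.19 -0.51 -0.92] [ 0.42 -0.68 -0.  ]
nose [ 434.09 -386.5    98.45] head [ 418.79 -378.91  287.06]
[[378.53 304.61]
 [379.43 243.24]
 [377.06 319.61]]
crop [[242.63 373.04]
 [247.15  66.21]
 [235.31 448.04]]
t 6.025 row [0.4, 0.3, 0.3, 0.6, 17.4, -13.8] to [ 417.59 -383.79  218.15]
```

View pics/s7.png

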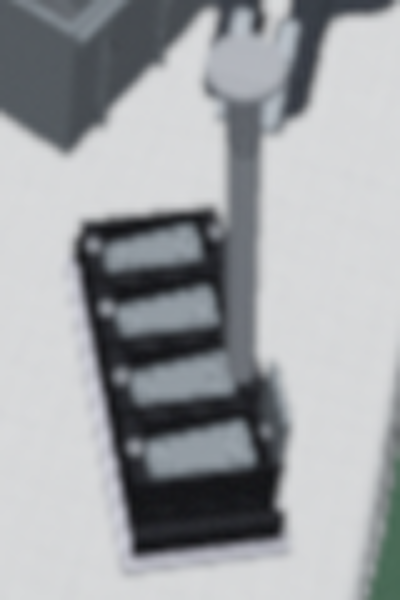

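```bash
sed -i 's/433.,-390.,47/433.5,-389.3,47/;s/\[0,0,30\]/[0,0,13]/' look.py; python3 - <<'E'
from h import *
Rp=np.load("Rp.npy"); P=np.array([433.5,-389.3,47]); plan(P+[0,0,15]-Rp@nt,Rp)
E
```

```text
t 6.025 row [0.4, 0.3, 0.3, 2.2, 27.8, -24.5] to [ 418.09 -383.09  203.15]
```

Call:
arm_command:
  series:
    - [[0, 0, 0, 2, 14, -12, 255], [0, 0, 0, 2, 26, -23, 255], [0.4, 0.3, 0.3, 2, 28, -24, 255], [0.4, 0.3, 0.3, 2, 28, -24, 255]]

```text
time_s: 6.52
tcp_pos: [417.7, -383.5, 203.6]
ee_rot: [-0.815, 0.087, 2.018]
wrist_force: [0.2, -0.6, -1.3]
gripper_width: 0.082
```

```bash
python3 look.py s8
```

```text
[ 417.74 -383.52  203.6 ] [-0.42  0.65  0.34  1.77 -0.6  -0.68] [ 0.21 -0.65 -1.34] [ 0.43 -0.71  0.04]
nose [ 433.   -389.78   62.44] head [ 418.17 -380.2   251.  ]
[[377.68 315.64]
 [377.65 258.18]
 [376.98 319.21]]
crop [[238.42 428.2 ]
 [238.26 140.9 ]
 [234.88 446.07]]
t 6.575 row [-0.0, 0.0, -0.0, 0.5, 1.6, -2.1] to [ 418.09 -383.09  201.15]
```

View pics/s8.png

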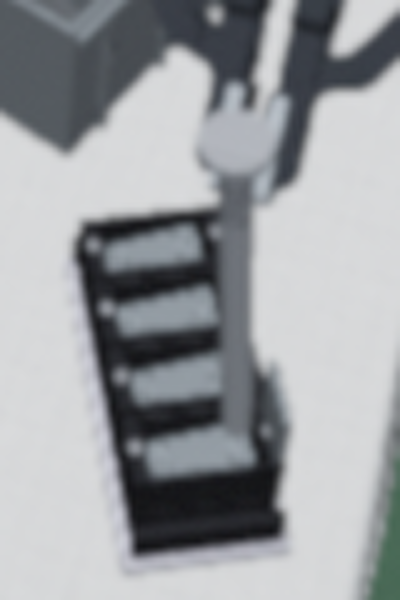

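```bash
python3 - <<'E'
from h import *
p,R,s=cur(); print(R.T@[0,0,-1]); 
for z in (50,45,40,37): print(z,(R.T@(np.array([433.5,-389.3,z])-(p+R@nt))).round(1))
E
```

```text
[ 0.09  0.72 -0.68]
50 [ 1.4  8.8 -9. ]
45 [  1.8  12.4 -12.4]
40 [  2.3  16.  -15.9]
37 [  2.5  18.2 -17.9]
```

Call:
arm_command:
  series:
    - [[0, 0, 0, 1.4, 5, -5, 255], [0, 0, 0, 1.4, 9, -9, 255], [0, 0, 0, 1.6, 10.5, -10.5, 255], [0, 0, 0, 1.8, 12, -12, 255]]

```text
time_s: 7.08
tcp_pos: [418.0, -383.1, 186.8]
ee_rot: [-0.814, 0.087, 2.019]
wrist_force: [-0.7, -0.0, 3.8]
gripper_width: 0.079
```

```bash
python3 look.py s9
```

```text
[ 418.04 -383.14  186.85] [-0.42  0.66  0.31  1.73 -0.6  -0.68] [-0.69 -0.04  3.82] [ 0.11 -0.02 -0.04]
nose [ 433.31 -389.44   45.69] head [ 418.46 -379.81  234.24]
[[376.91 319.65]
 [376.68 264.16]
 [376.98 319.21]]
crop [[234.53 448.24]
 [233.38 170.82]
 [234.88 446.07]]
t 7.125 row [-0.1, 0.0, -0.0, -1.2, -10.4, 9.7] to [ 418.09 -383.09  201.15]
```

View pics/s9.png

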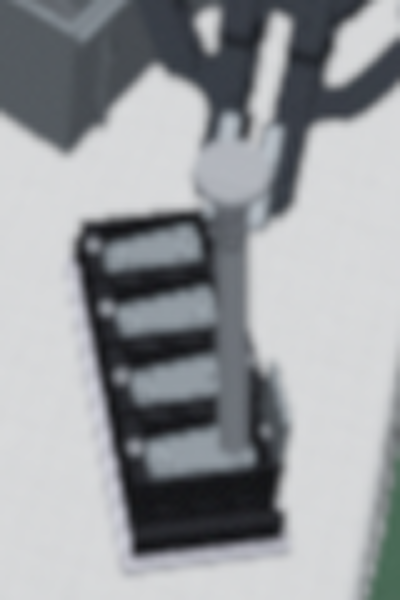

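Call:
arm_command:
  series:
    - [[0, 0, 0, 0.1, 0.9, -0.8, 255], [0, 0, 0, 0.2, 1.8, -1.6, 255], [0, 0, 0, 0.3, 2.7, -2.5, 255], [0, 0, 0, 0.4, 3.2, -3, 255]]

```text
time_s: 7.62
tcp_pos: [418.0, -383.2, 182.5]
ee_rot: [-0.814, 0.087, 2.019]
wrist_force: [-1.2, -0.5, 5.1]
gripper_width: 0.082
```

Call:
arm_command:
  series:
    - [[0, 0, 0, 0.1, 0.7, -0.7, 255], [0, 0, 0, 0.1, 1, -1, 255]]

```text
time_s: 7.88
tcp_pos: [418.1, -383.3, 181.0]
ee_rot: [-0.814, 0.087, 2.019]
wrist_force: [0.1, -1.0, 4.1]
gripper_width: 0.08
```

```bash
python3 look.py s10
```

```text
[ 418.06 -383.25  180.98] [-0.42  0.66  0.3   1.72 -0.6  -0.68] [ 0.06 -1.02  4.13] [-0.1  -0.05 -0.02]
nose [ 433.34 -389.61   39.82] head [ 418.47 -379.91  228.37]
[[376.71 321.14]
 [376.41 266.32]
 [376.98 319.21]]
crop [[233.56 455.72]
 [232.04 181.61]
 [234.88 446.07]]
t 7.925 row [-0.1, 0.0, -0.0, -1.6, -14.7, 13.8] to [ 418.09 -383.09  201.15]
```

View pics/s10.png

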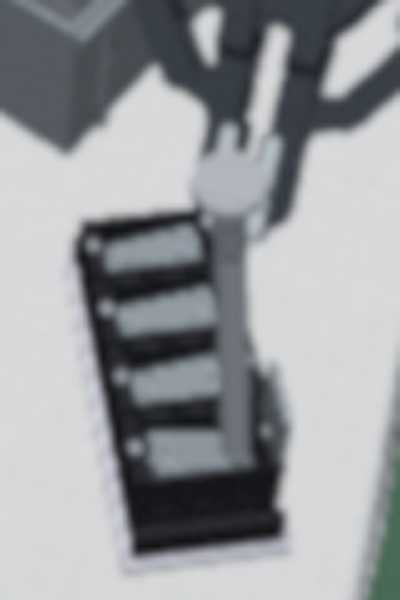

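Call:
arm_command:
  series:
    - [[0, 0, 0, 0.1, 0.7, -0.7, 255], [0, 0, 0, 0.1, 0.8, -0.8, 255]]

```text
time_s: 8.18
tcp_pos: [417.9, -383.4, 180.5]
ee_rot: [-0.814, 0.088, 2.019]
wrist_force: [-0.4, 0.9, 10.0]
gripper_width: 0.079
```

Call:
arm_command:
  series:
    - [[0, 0, 0, 0.1, 0.7, -0.7, 255], [0, 0, 0, 0.1, 0.7, -0.7, 255]]

```text
time_s: 8.43
tcp_pos: [417.6, -383.5, 180.4]
ee_rot: [-0.813, 0.088, 2.02]
wrist_force: [-1.1, -0.2, 10.9]
gripper_width: 0.084
```

Call:
arm_command:
  series:
    - [[0, 0, 0, 0.1, 1, -1, 255], [0, 0, 0, 0.2, 1.5, -1.5, 255]]

```text
time_s: 8.68
tcp_pos: [417.2, -383.9, 180.1]
ee_rot: [-0.811, 0.089, 2.021]
wrist_force: [-1.0, 1.3, 19.0]
gripper_width: 0.082
```

```bash
python3 look.py s11
```

```text
[ 417.21 -383.89  180.14] [-0.42  0.66  0.3   1.71 -0.6  -0.68] [-1.02  1.29 19.02] [-0.88  2.11 -0.26]
nose [ 432.25 -390.64   38.97] head [ 417.7  -380.4   227.52]
[[376.68 322.04]
 [376.26 267.06]
 [376.98 319.21]]
crop [[233.41 460.19]
 [231.3  185.31]
 [234.88 446.07]]
t 8.725 row [-0.2, 0.0, -0.2, -1.5, -16.0, 13.6] to [ 418.09 -383.09  201.15]
```

View pics/s11.png

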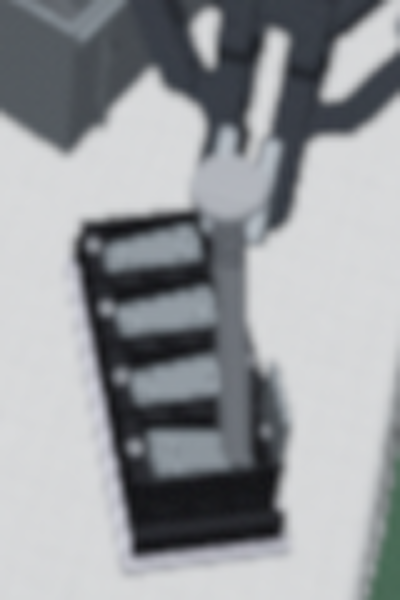

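Call:
arm_command:
  series:
    - [[0, 0, 0, -1, -6, 5, 255], [0, 0, 0, -1.5, -20, 18, 255], [0, 0, 0, -4, -45, 42, 255], [0, 0, 0, -6, -72, 68, 255], [0, 0, 0, -9, -100, 95, 255]]

```text
time_s: 9.35
tcp_pos: [415.8, -380.6, 318.9]
ee_rot: [-0.812, 0.088, 2.021]
wrist_force: [0.9, -0.1, -0.8]
gripper_width: 0.085
```

```bash
python3 look.py s12; python3 - <<'E'
from h import *
p,R,s=cur(); g=np.load("grasp.npz")
# waypoints back
plan(np.array([400,-80,325.]),g["R"])
E
```

```text
[ 415.75 -380.58  318.92] [-0.42  0.62  0.58  2.03 -0.6  -0.67] [ 0.91 -0.08 -0.81] [ 0.47 -0.78  0.  ]
nose [ 430.76 -387.18  177.74] head [ 416.25 -377.13  366.3 ]
[[381.69 282.28]
 [382.58 207.28]
 [376.98 319.21]]
crop [[ 258.47  261.41]
 [ 262.92 -113.62]
 [ 234.88  446.07]]
t 9.4 row [-0.1, -0.1, -0.4, 8.3, 88.2, -84.9] to [ 418.09 -383.09  201.15]
t 9.4 row [-28.1, 11.8, -13.0, 276.4, -99.7, -66.6] to [400. -80. 325.]
```

View pics/s12.png

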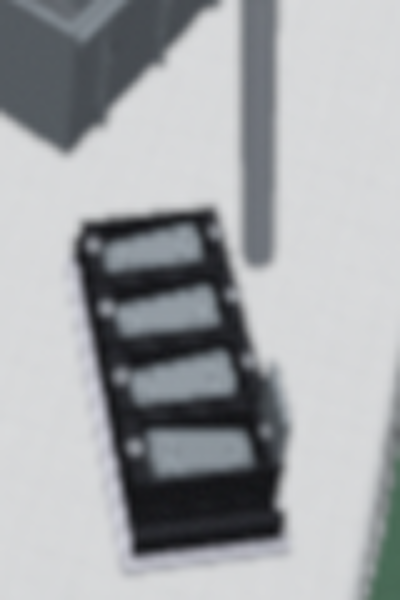

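Call:
arm_command:
  series:
    - [[-7, 3, -3, 55, -20, -13, 255], [-14, 6, -6, 110, -40, -26, 255], [-21, 9, -9, 165, -60, -40, 255], [-28, 12, -13, 220, -80, -53, 255], [-28, 12, -13, 276, -100, -67, 255]]

```text
time_s: 10.02
tcp_pos: [399.8, -79.1, 326.1]
ee_rot: [-1.324, -0.005, 1.727]
wrist_force: [1.0, 0.2, -1.4]
gripper_width: 0.08
```

```bash
python3 - <<'E'
from h import *
p,R,s=cur(); g=np.load("grasp.npz"); print(p,s["ee_rot"])
plan(np.array([405,-67,240.]),g["R"])
E
```

```text
[399.75 -79.12 326.09] [-1.32 -0.01  1.73]
t 10.025 row [0.2, -0.4, -0.0, 10.7, 81.8, -27.9] to [405. -67. 240.]
```

Call:
arm_command:
  series:
    - [[0, -0.4, 0, 5, 30, -10, 255], [0, -0.4, 0, 11, 65, -22, 255], [0, -0.4, 0, 11, 82, -28, 255], [0, -0.4, 0, 11, 82, -28, 255]]

```text
time_s: 10.52
tcp_pos: [404.4, -66.3, 238.8]
ee_rot: [-1.322, -0.008, 1.734]
wrist_force: [0.3, 0.5, -1.5]
gripper_width: 0.084
```

```bash
python3 - <<'E'
from h import *
p,R,s=cur(); g=np.load("grasp.npz"); print(p,s["ee_rot"],s["wrist_torque"])
n=p+R@nt;h=p+R@ht; u=proj(C["scene"],[n,h]); ut=proj(C["top"],[n,h]); print("scene",(u-[230,110])*4,"head world",h,n, "top",ut)
plan(g["p"]+[0,0,30]+(B([-19,0,0])-B([0,0,0])),g["R"]); plan(g["p"]+B([-1.5,0,1])-B([0,0,0]),g["R"])
a=cams.camera("wrist")[:,:,::-1]; b=cams.camera("scene")[:,:,::-1]
cv2.imwrite("pics/w13.png",cv2.resize(a[100:400,160:480],None,fx=2,fy=2)); cv2.imwrite("pics/s13.png",cv2.resize(b[110:260,230:430],None,fx=4,fy=4))
E
```

```text
[404.39 -66.31 238.81] [-1.32 -0.01  1.73] [ 0.08 -0.33 -0.04]
scene [[246.5  344.1 ]
 [ 89.5  216.62]] head world [383.46 -71.42 281.15] [481.72 -52.59 120.36] top [[283.23 205.68]
 [286.96 249.9 ]]
t 10.525 row [0.0, 0.0, 0.0, -1.0, 71.7, -60.6] to [444.96 -59.96 154.44]
t 10.525 row [0.0, 0.0, 0.0, -1.3, 95.5, -84.7] to [462.23 -57.15 125.44]
```

View pics/w13.png

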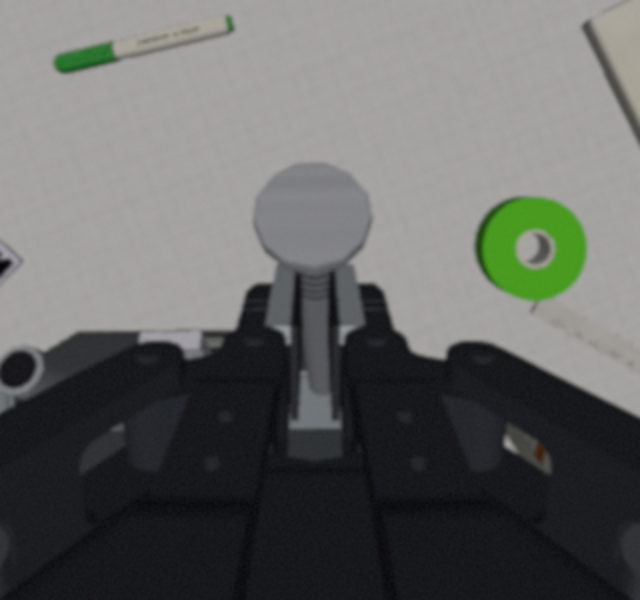

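View pics/s13.png

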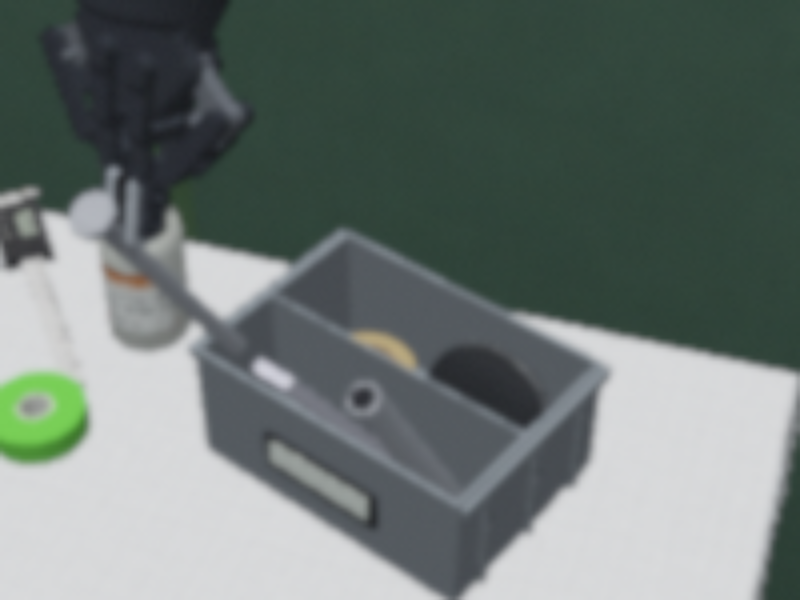

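Call:
arm_command:
  series:
    - [[0, 0, 0, 0, 25, -24, 255], [0, 0, 0, -1, 50, -46, 255], [0, 0, 0, -1, 70, -64, 255], [0, 0, 0, -1, 83, -75, 255], [0, 0, 0, -1, 86, -78, 255]]

```text
time_s: 11.25
tcp_pos: [459.4, -58.1, 137.7]
ee_rot: [-1.324, -0.007, 1.734]
wrist_force: [-0.0, 0.2, -1.2]
gripper_width: 0.084
```

```bash
python3 - <<'E'
from h import *
p,R,s=cur(); g=np.load("grasp.npz"); print(p,s["ee_rot"],s["wrist_force"],s["wrist_torque"])
plan(g["p"]+B([-1.5,0,1])-B([0,0,0]),g["R"]);plan(g["p"],g["R"])
E
```

```text
[459.37 -58.07 137.65] [-1.32 -0.01  1.73] [-0.04  0.16 -1.23] [ 0.06 -0.27  0.03]
t 11.25 row [0.1, -0.0, -0.0, 0.4, 11.1, -5.9] to [462.23 -57.15 125.44]
t 11.25 row [0.1, -0.0, -0.0, 0.3, 11.7, -7.6] to [463.71 -56.91 124.44]
```

Call:
arm_command:
  series:
    - [[0, 0, 0, 0, 5, -3, 255], [0, 0, 0, 0, 8, -5, 255], [0, 0, 0, 0, 10, -6, 255], [0, 0, 0, 0, 11, -7, 255], [0, 0, 0, 0, 11, -7, 255]]

```text
time_s: 11.88
tcp_pos: [463.6, -57.3, 125.4]
ee_rot: [-1.325, -0.007, 1.734]
wrist_force: [1.3, 0.1, -1.8]
gripper_width: 0.084
```

```bash
python3 - <<'E'
from h import *
p,R,s=cur(); g=np.load("grasp.npz"); print(p,s["ee_rot"],s["wrist_force"],s["wrist_torque"])
plan(g["p"],g["R"])
b=cams.camera("scene")[:,:,::-1]
cv2.imwrite("pics/s14.png",cv2.resize(b[110:260,230:430],None,fx=4,fy=4))
E
```

```text
[463.61 -57.32 125.41] [-1.32 -0.01  1.73] [ 1.28  0.09 -1.79] [ 0.06 -0.45 -0.  ]
t 11.875 row [0.2, -0.0, -0.0, 0.4, 0.9, -0.4] to [463.71 -56.91 124.44]
```

View pics/s14.png

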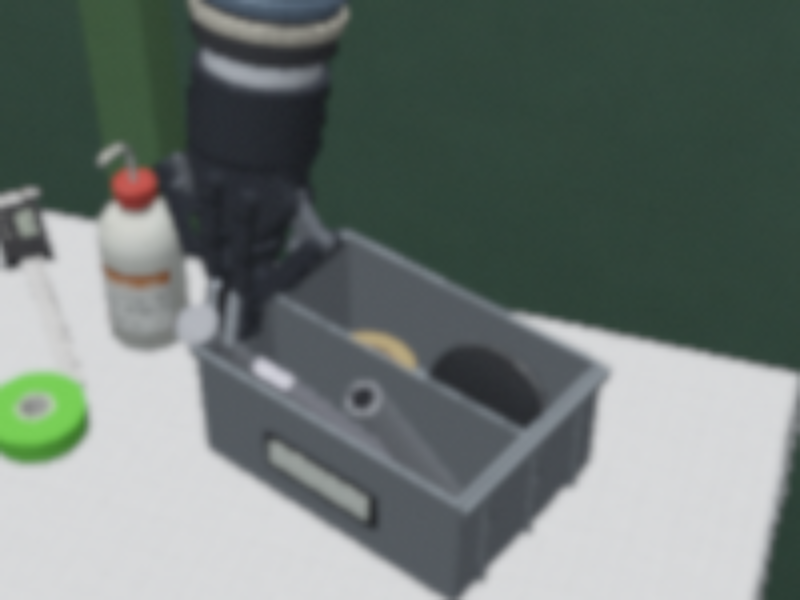

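Call:
arm_command:
  series:
    - [[0, 0, 0, 0, 0.9, -0.4, 255], [0, 0, 0, 0, 1, -0.4, 255]]

```text
time_s: 12.18
tcp_pos: [463.8, -57.3, 124.5]
ee_rot: [-1.325, -0.007, 1.734]
wrist_force: [-0.0, 0.7, 3.5]
gripper_width: 0.08
```

Call:
arm_command:
  series:
    - [[0, 0, 0, 0, 0, 0, 215], [0, 0, 0, 0, 0, 0, 190], [0, 0, 0, 0, 0, 0, 160], [0, 0, 0, 0, 0, 0, 135], [0, 0, 0, 0, 0, 0, 135]]

```text
time_s: 12.8
tcp_pos: [463.8, -57.3, 124.5]
ee_rot: [-1.325, -0.007, 1.734]
wrist_force: [0.1, -0.7, 0.6]
gripper_width: 0.473
```

```bash
python3 - <<'E'
from h import *
p,R,s=cur(); print(p,s["ee_rot"],s["wrist_force"],s["gripper_width"])
a=cams.camera("wrist")[:,:,::-1]
cv2.imwrite("pics/w15.png",cv2.resize(a[100:400,160:480],None,fx=2,fy=2))
E
```

```text
[463.77 -57.31 124.51] [-1.32 -0.01  1.73] [ 0.09 -0.66  0.65] 0.4731914443937736
```

View pics/w15.png

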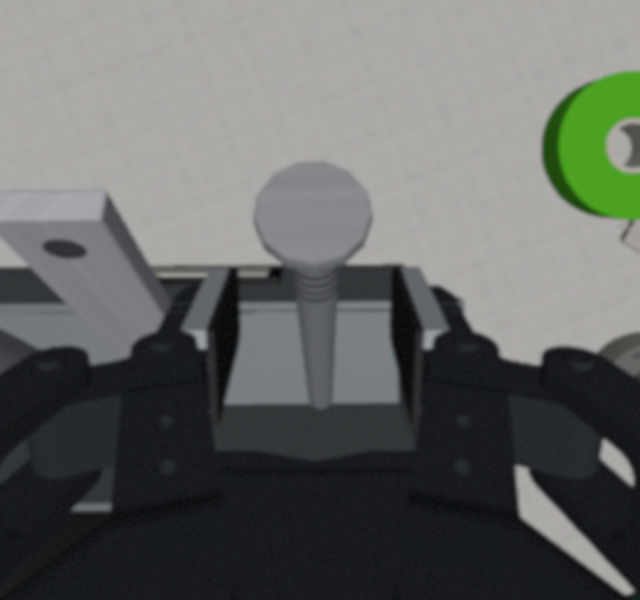

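Contact was felt on set-down (3.5 N) and the pin now rests between the open jaws with its head at (313,213), matching the picture from before the grasp. I'll back out along the fingers.

Call:
arm_command:
  series:
    - [[0, 0, 0, 0, -20, 0, 135], [0, 0, 0, 0, -50, 0, 135], [0, 0, 0, 0, -90, 0, 135], [0, 0, 0, 0, -130, 0, 135], [0, 0, 0, 30, -150, 30, 135]]

```text
time_s: 13.48
tcp_pos: [468.0, -28.0, 278.2]
ee_rot: [-1.326, -0.007, 1.732]
wrist_force: [0.2, 0.9, -0.7]
gripper_width: 0.469
```

Call:
arm_command:
  series:
    - [[0, 0, 0, 50, 0, 20, 135], [0, 0, 0, 100, 0, 50, 135], [0, 0, 0, 150, 0, 80, 135], [0, 0, 0, 200, 0, 110, 135], [0, 0, 0, 250, 0, 140, 135]]

```text
time_s: 14.1
tcp_pos: [292.5, 197.8, 314.1]
ee_rot: [-1.326, -0.007, 1.731]
wrist_force: [0.6, 0.6, -0.3]
gripper_width: 0.471
```

```bash
python3 - <<'E'
from h import *
p,R,s=cur(); print(p,s["joint_pos"],s["wrist_force"],s["time_s"])
a=cams.camera("top")[:,:,::-1]; b=cams.camera("scene")[:,:,::-1]
cv2.imwrite("pics/t16.png",a)
cv2.imwrite("pics/t16c.png",cv2.resize(a[125:260,245:455],None,fx=3.8,fy=3.8,interpolation=cv2.INTER_CUBIC)); cv2.imwrite("pics/s16.png",cv2.resize(b[150:350,230:410],None,fx=4,fy=3,interpolation=cv2.INTER_CUBIC))
E
```

```text
[292.48 197.8  314.12] [0.51 0.1  0.02 1.72 0.09 0.34] [ 0.57  0.64 -0.26] 14.1
```

View pics/t16c.png

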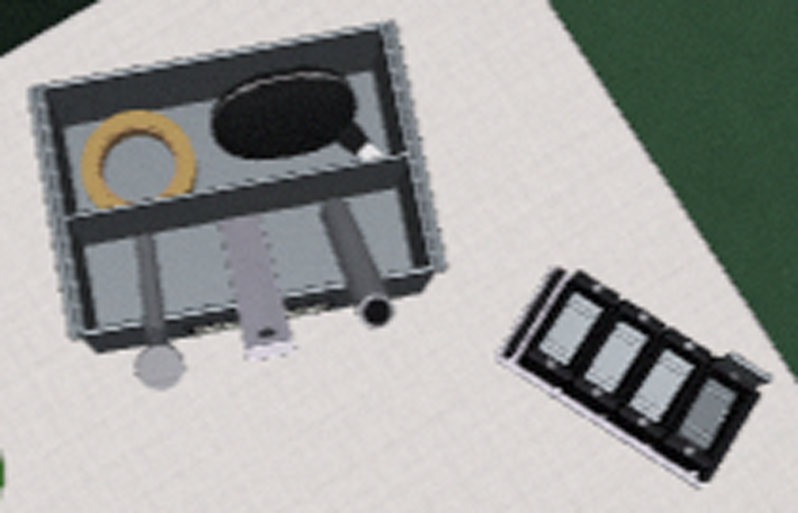

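View pics/s16.png

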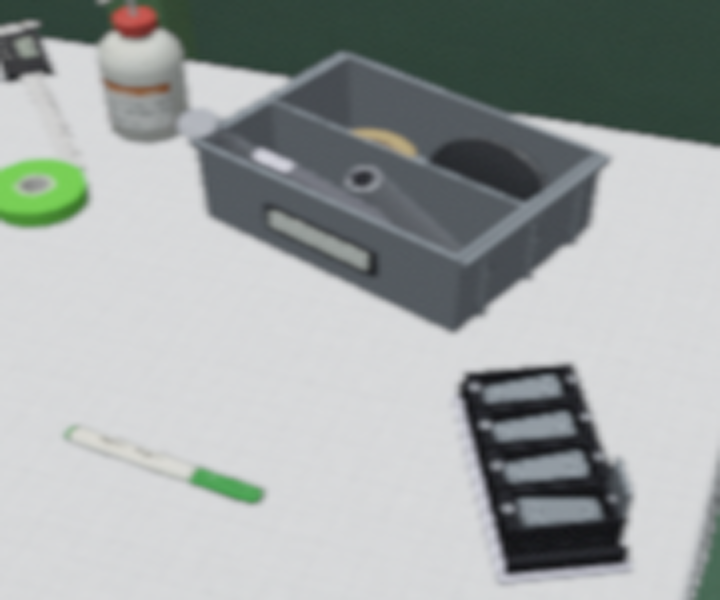

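```bash
python3 - <<'E'
import cv2,numpy as np
from workcell import ticket
a=cv2.imread("pics/top0.png").astype(int);b=cv2.imread("pics/t16.png").astype(int)
d=np.abs(a-b).max(2)[100:270,180:460]>40
ys,xs=np.nonzero(d);print(d.sum(),xs.min()+180 if len(xs) else None,xs.max()+180 if len(xs) else None,ys.min()+100 if len(ys) else None,ys.max()+100 if len(ys) else None)
print(ticket.hand_in())
E
```

```text
144 211 439 187 242
the job is handed in; nothing more can be done
None
```

I took the pin from the bin and pressed the far end of the finned module's rocker with its nose. The pin is back in the front bay, and I handed the job in at about 14 s.

- **Rocker:** it moved at about 5 N, then stopped with the nose about 8 mm below first contact. I pushed on to about 20 N there with no further travel, so it is at its stop. The last pictures show it tipped over and the other three rockers unchanged.
- **Pin:** I felt the floor at about 3.5 N when setting it down. In the last top picture its head is within about half a pixel of where it started, so it is leaning over the front rim as before.
- **Everything else:** by eye, the other two rods, the club head, the tape roll and the wash bottle are where they were.
- **Top-view check:** comparing the first and last top pictures showed 144 changed pixels around the bin, bottle and switch bank. The tipped rocker explains the changes there. I did not trace the few others one by one; one edge of that area lies at the wash bottle, which looks unmoved.
- **Disagreements:**
  - The two cameras differed by about 3 mm on where to press, so I pressed between the two readings.
  - The gripper read about 7 mm open while holding the 12 mm pin, but the pictures showed no slip.

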